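# Start a reading on the bench photometer

## Task

Start a reading on the small cream-and-slate photometer in the middle of the bench, by touch alone: push its open blue lid fully shut, then switch the lamp on by pressing down the raised end (the end nearest the robot) of the white rocker until it is right over, then press the green key all the way down for a moment and let it come back up. Work no control before its turn, never press the red or yellow key, and leave the lid shut and the lamp on. Pick nothing up, and leave every bottle and glass standing where it is.

Things in the scene. Friction and masses are not known exactly. Their poses are not given: they have to be found in the camera images.
- photometer: small photometer fixed to the bench, 245 (x) by 270 mm (y). Origin at bench level under its middle; x to its back (away from the robot), z up. Slate key deck: x -120 to -10 mm, top 70 mm above the bench; cream sample chamber behind it: x -10 to 125, top 100 mm. White rocker and green, red, yellow keys stand on the deck at x = -68, y = +90, +30, -30, -90 mm, in any order, square to it.
- lid_hinge (a point): middle of the lid's hinge line, at photometer (113, 48, 100) mm; the hinge line runs along the photometer's y.
- lid_edge (a point): middle of the lid's free front edge on its upper face, 115 mm from the hinge line. Dark blue plate 115 x 112 mm, 10 mm thick, white strip at the front edge; shut, it lies flat on the chamber, upper face 110 mm above the bench. A stiff hinge holds it wherever it is left: pushed 70 mm from the hinge along its arc it takes about 1 N.
- lid (a joint): lid angle: 0 rad shut, grows as it opens (starts 0.35 to 0.65, at most 1.2); shut means below 0.05.
- rocker_press (a point): top of the cross ridge on the rocker end to press (towards the photometer's front, raised while off). White rocker 52 mm long (photometer's x), 26 wide, in a black frame 64 x 36 mm; pivot in its middle 82 mm above the bench, a ridge 22 mm either side. This ridge top is 94 mm above the bench off, 85.5 fully on. Takes about 2 N, stays where left, hard stop at each end.
- rocker (a joint): rocker angle: 0 rad off, 0.40 fully on; on means above 0.33.
- green_key_top (a point): centre of the top face of the green round push key (28 mm across, in a black ring 44 mm across); its top stands 22 mm above the deck, i.e. 92 mm above the bench, and moves straight down by 6 mm; about 1.5 N starts it and 5 N takes it fully down.
- green_key (a joint): value of the green key's spring travel: 0 up, 0.006 m fully down; counts as pressed beyond 0.0045. It springs back by itself.
- red_key_top (a point): centre of the top face of the red round push key (28 mm across, in a black ring 44 mm across); its top stands 22 mm above the deck, i.e. 92 mm above the bench, and moves straight down by 6 mm; about 1.5 N starts it and 5 N takes it fully down. Not to be pressed.
- red_key (a joint): value of the red key's spring travel: 0 up, 0.006 m fully down; counts as pressed beyond 0.0045. It springs back by itself.
- yellow_key_top (a point): centre of the top face of the yellow round push key (28 mm across, in a black ring 44 mm across); its top stands 22 mm above the deck, i.e. 92 mm above the bench, and moves straight down by 6 mm; about 1.5 N starts it and 5 N takes it fully down. Not to be pressed.
- yellow_key (a joint): value of the yellow key's spring travel: 0 up, 0.006 m fully down; counts as pressed beyond 0.0045. It springs back by itself.
- vial: small clear glass vial with white cap, 22 mm wide, 45 mm high, standing on the photometer's chamber top at the back, beside the lid; loose; origin at the centre of its underside, z up. A bystander: leave it standing where it is.
- dropper: brown dropper bottle with red bulb, 40 mm wide, 108 mm high; loose; origin at the centre of its underside, z up. A bystander: leave it standing where it is.
- wash_bottle: white bottle with red cap, 64 mm wide, 160 mm high; loose; origin at the centre of its underside, z up. A bystander: leave it standing where it is.
- beaker: clear plastic beaker, 54 mm wide, 55 mm high, standing in front of the photometer; loose; origin at the centre of its underside, z up. A bystander: leave it standing where it is.
- flask: conical glass flask, 68 mm wide, 100 mm high; loose; origin at the centre of its underside, z up. A bystander: leave it standing where it is.
- reagent_jar: white plastic jar, 52 mm wide, 75 mm high; loose; origin at the centre of its underside, z up. A bystander: leave it standing where it is.

How it is judged:
By the outcome, as a careful person would: the job done as asked, in the order asked, and still so for the second after the job is handed in, with the robot touching nothing.
It also fails if it takes over 48 s, if anything falls off the work surface, if the arm or the gripper's body presses on something with over 40 N, if the wrist force passes 120 N, or if a joint passes its speed limit or range.

## Robot

A 7-joint arm with a two-finger parallel gripper is mounted at the origin on the work surface. World frame = base frame: x ahead of the robot, y to its left, z up, the work surface at z = 0. Lengths are in m, angles in rad, forces in N, time in s.
With the tool pointing down it reaches from about 0.425 to 1.025 m from the base axis. Payload 9.4 kg.
Tool frame: the origin (TCP) lies on the mounting face of the last link; the fingertips stand 173 mm ahead of it and the grasp point (between the pads) lies 155 mm ahead of it (r.grip_depth is the distance from the TCP to the grasp point, in m); z points along the fingers, y is the line along which they close (so a half turn about z gives the same grasp; the last joint's range is limited). The gripper opens to 85 mm and grips with 20 to 120 N. Pads are 22 mm wide; open, the fingers measure 114 mm over their backs; the gripper's body (76 mm by 85 mm) begins 54 mm behind the grasp point. The pads swing forward as they close: fully open they stand 13 mm farther back than shut.
Start: joints at [-1.387, 0.599, -0.003, 1.599, 0.002, 0.943, -0.08], TCP at [0.187, 0.7, 0.405] pointing down, gripper open.
Joint ranges: [-2.57, 2.57], [-0.35, 1.97], [-1.29, 1.29], [0.11, 2.56], [-1.05, 4.19], [0.11, 1.86], [-2.63, 2.63]. Speed limits (rad/s): [2.22, 2.22, 3.01, 3.01, 3.14, 3.14, 3.14].

## Interface

Orientations are given as a unit quaternion [x, y, z, w].
In Python, from workcell import r, claw, kinematics, telemetry, vision, order gives the robot as it stands. Calls block until the motion is done:
- r.goto(position, orientation): joint-space move of the TCP to a pose.
- r.move_straight(position, feed=0.15, ori=None): straight line of the TCP; ori=None keeps the orientation; feed is the mean speed in m/s.
- r.goto_joints(angles): joint-space move.
- claw.grip(opening, force=None): opening from 0.0 (shut) to 1.0 (fully open); force is the grip in N (None keeps the last); returns when the fingers have stopped.
- r.pause(seconds).
- kinematics.solve_ik(position, orientation): joint angles nearest the present ones, or None.
- telemetry.state(): the state.
- vision.camera(name): name is "scene" or "side" or "wrist"; returns the picture (384x512x3 uint8, blue, green, red); there is no depth.
- vision.calibration(name): a dict with "camera_matrix" (3x3 intrinsics, pixels), "rvec" (rotation vector, rad) and "tvec" (3), from world to camera coordinates, as OpenCV has them; the wrist camera has in their place "T_tool_cam" (4x4, takes a point from camera to tool coordinates, whose origin is the TCP and whose axes are the flange's). Camera axes: x right, y down, z forward; pixel columns grow to the right and rows downward; lengths in m; the calibration is good to about 2 mm. A picture is of the moment at which its call begins: read the wrist's pose just before it. calibration takes no time and is no camera call.
A pose or a line that the arm cannot do raises r.PlanningError and nothing moves.
- order.sign_off(): hands the job in; it is judged then, once.
The state is a dict: "t": time; "joint_pos": joint angles; "joint_vel": joint speeds; "effort": joint torques, N m; "tool_pos": TCP position; "eef_rot": TCP orientation; "wrist_force": force on the tool from outside, world axes, zero at the start; "torque": the same for the moment, N m; "gripper_width": opening from 0.0 (shut) to 1.0 (fully open); "grasp_force": force on a finger pad.
Only numpy, scipy, OpenCV 4.12 (cv2) and the standard library are available. Lean on these libraries where they do the work, as an engineer would, in place of code of your own. Each camera call takes 0.05 s, during which the arm holds its last target. There are 200 camera calls.

## Working session

There is one attempt and no reset: what is moved stays moved. The work goes in short steps, each a Python script; the robot and the scene stay as the last script left them, time stands still between calls to the robot, and variables do not carry over. Pictures are saved under pics/ and viewed, at most 10 in all, crops included, and the job is handed in when it is done.

```bash
mkdir -p pics; ls; python3 - <<'E'
from workcell import r,vision,telemetry
import cv2,numpy as np
a=vision.camera("scene");b=vision.camera("side")
cv2.imwrite("pics/scene.png",a);cv2.imwrite("pics/side.png",b)
for n in("scene","side","wrist"):print(n,vision.calibration(n))
s=telemetry.state();print(s["t"],s["tool_pos"],s["eef_rot"],s["gripper_width"])
E
```

```text
pics
scene {'camera_matrix': array([[440.46682707,   0.        , 258.81233838],
       [  0.        , 440.46682707, 191.71208308],
       [  0.        ,   0.        ,   1.        ]]), 'rvec': array([ 1.95436454,  1.11915291, -0.57325117]), 'tvec': array([-0.33627095, -0.19472433,  1.31395305])}
side {'camera_matrix': array([[372.14635384,   0.        , 257.50693431],
       [  0.        , 372.14635384, 190.33199634],
       [  0.        ,   0.        ,   1.        ]]), 'rvec': array([ 0.41038347, -2.82133824,  1.00900185]), 'tvec': array([0.53512788, 0.14545751, 0.76636004])}
wrist {'camera_matrix': array([[274.61867659,   0.        , 251.76473721],
       [  0.        , 274.61867659, 195.36434452],
       [  0.        ,   0.        ,   1.        ]]), 'T_tool_cam': array([[ 4.14208033e-04, -9.64270842e-01, -2.64918047e-01,
         6.65627407e-02],
       [ 9.99999652e-01,  5.91380914e-04, -5.89025493e-04,
        -5.78294878e-04],
       [ 7.24647584e-04, -2.64917710e-01,  9.64270751e-01,
         3.04667458e-02],
       [ 0.00000000e+00,  0.00000000e+00,  0.00000000e+00,
         1.00000000e+00]])}
0.1 [0.18686711 0.70031419 0.40390683] [ 1.29989212e-01  9.91515157e-01 -7.04743890e-04 -2.36485842e-05] 0.9979115232998056
```

View pics/scene.png

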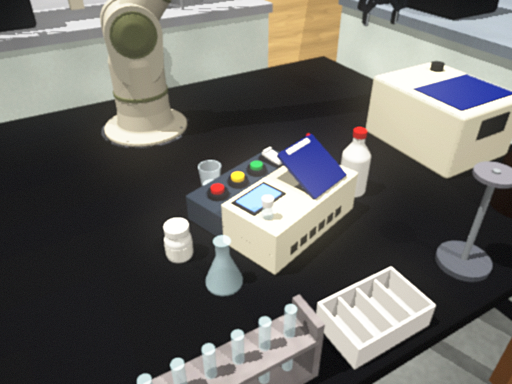

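View pics/side.png

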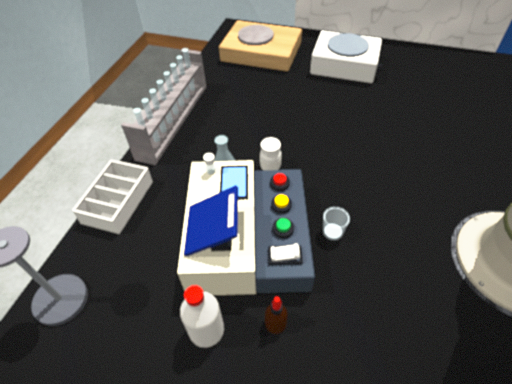

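The scene picture shows red (217,188), yellow (238,177), green (256,166) and rocker (272,155); the side picture shows red (280,181), yellow (282,203), green (284,227) and rocker (285,253). So the order from -y to +y is red, yellow, green, rocker. The dropper at side (277,316) and the wash bottle at side (203,318) stand on the +y side.

```bash
cat > h.py <<'E'
import cv2,numpy as np
from scipy.spatial.transform import Rotation as R
from workcell import r,claw,kinematics,telemetry,vision,order
def ray(n,px,T=None):
    c=vision.calibration(n);d=np.linalg.inv(c["camera_matrix"])@[*px,1.]
    if n=="wrist":
        M=T@c["T_tool_cam"];return M[:3,3],M[:3,:3]@d
    A=cv2.Rodrigues(c["rvec"])[0];return -A.T@c["tvec"],A.T@d
def onz(n,px,z,T=None):
    o,d=ray(n,px,T);return o+d*(z-o[2])/d[2]
def tri(rays):
    P=[np.eye(3)-np.outer(d,d)/(d@d) for o,d in rays]
    x=np.linalg.solve(sum(P),sum(p@o for p,(o,d) in zip(P,rays)))
    return x,[np.linalg.norm(p@(x-o)) for p,(o,d) in zip(P,rays)]
def pose():
    s=telemetry.state();T=np.eye(4);T[:3,:3]=R.from_quat(s["eef_rot"]).as_matrix();T[:3,3]=s["tool_pos"];return T
def mask(im,c,sat=120):
    h=cv2.cvtColor(im,cv2.COLOR_BGR2HSV);H,S,V=cv2.split(h)
    if c=="white": return ((S<50)&(V>170)).astype(np.uint8)
    m={"red":(H<7)|(H>173),"yellow":(H>22)&(H<34),"green":(H>45)&(H<85),"blue":(H>110)&(H<130)}[c]
    return (m&(S>sat)&(V>80)).astype(np.uint8)
def blobs(m,near,rad,amin=15):
    n,l,st,ce=cv2.connectedComponentsWithStats(m)
    return [(i,ce[i].round(1),st[i]) for i in range(1,n) if st[i,4]>=amin and np.hypot(*(ce[i]-near))<rad]
E
python3 - <<'E'
from h import *
a=cv2.imread("pics/scene.png");b=cv2.imread("pics/side.png")
for c,p,q in(("red",(217,188),(280,181)),("yellow",(238,177),(282,203)),("green",(256,166),(284,227)),("white",(272,155),(285,253)),("white",(298,147),(233,208))):
    A=blobs(mask(a,c),p,12);B=blobs(mask(b,c),q,12)
    print(c,[(x[1],x[2]) for x in A],[(x[1],x[2]) for x in B])
    for x in A[:1]:
        for y in B[:1]: print(tri([ray("scene",x[1]),ray("side",y[1])]),onz("scene",x[1],.092),onz("side",y[1],.092))
for nm,n,p in (("dropper","side",(277,300)),("wash","side",(194,295))): print(nm,onz(n,p,.108 if nm=="dropper" else .16))
print("beaker",onz("side",(333,236),0.0), "vial",onz("side",(209,158),.145))
E
```

```text
red [(array([216.9, 188.5]), array([210, 183,  15,  12, 144], dtype=int32))] [(array([279.5, 179. ]), array([273, 173,  14,  13, 153], dtype=int32))]
(array([ 0.51012686, -0.00905663,  0.08638321]), [np.float64(0.0006961612969013757), np.float64(0.0006961612969013974)]) [ 0.51664086 -0.01258996  0.092     ] [ 0.50938536 -0.00353845  0.092     ]
yellow [(array([237.3, 176. ]), array([231, 171,  13,  11, 117], dtype=int32))] [(array([281.1, 200.6]), array([274, 194,  15,  14, 160], dtype=int32))]
(array([0.49162791, 0.04825329, 0.0874019 ]), [np.float64(0.0006666612327192352), np.float64(0.0006666612327192697)]) [0.49703324 0.04481766 0.092     ] [0.49123368 0.05240312 0.092     ]
green [(array([255.8, 164.7]), array([250, 161,  13,   9,  94], dtype=int32))] [(array([283. , 224.4]), array([276, 218,  15,  14, 179], dtype=int32))]
(array([0.47298535, 0.10474419, 0.08783913]), [np.float64(0.000729998201309381), np.float64(0.000729998201309276)]) [0.47790091 0.10113382 0.092     ] [0.47285003 0.10819699 0.092     ]
white [(array([271.2, 155. ]), array([262, 147,  19,  18, 183], dtype=int32))] [(array([284.9, 251.7]), array([270, 243,  30,  18, 413], dtype=int32))]
(array([0.45326022, 0.15949689, 0.08516934]), [np.float64(0.002933250418179615), np.float64(0.002933250418179676)]) [0.4596815  0.15219815 0.092     ] [0.45436042 0.16595436 0.092     ]
white [(array([297.3, 145.9]), array([286, 138,  24,  17, 158], dtype=int32))] [(array([230.4, 210.5]), array([227, 194,   7,  34, 196], dtype=int32))]
(array([0.55894113, 0.15251878, 0.1638516 ]), [np.float64(0.0011971407015201657), np.float64(0.001197140701520113)]) [0.45519766 0.22713175 0.092     ] [0.58266139 0.10503637 0.092     ]
dropper [0.44278648 0.26642252 0.108     ]
wash [0.5605951  0.31616155 0.16      ]
beaker [0.37311566 0.04571882 0.        ] vial [0.65349467 0.02609446 0.145     ]
```

```bash
python3 - <<'E'
from h import *
yaw=np.arctan2(.0371,.1138);ex=np.array([np.cos(yaw),np.sin(yaw)]);ey=np.array([-ex[1],ex[0]]);c=np.array([.547,.0976])
q=[-np.sin(yaw/2),np.cos(yaw/2),0,0]
p=c-.05*ex+.03*ey
r.goto([*p,.42],q)
T=pose();im=vision.camera("wrist");cv2.imwrite("pics/w1.png",im);np.save("T1.npy",T)
print(telemetry.state()["t"],T[:3,3])
for k in("red","yellow","green","white","blue"):
    print(k,[(x[1],x[2],onz("wrist",x[1],.092,T).round(4)) for x in blobs(mask(im,k),(256,192),300,150)])
E
```

```text
2.5083 [0.49026336 0.1113965  0.41999012]
red [(array([141.4, 165.3]), array([128, 153,  28,  26, 558], dtype=int32), array([ 0.5097, -0.0098,  0.092 ])), (array([394.3, 185.7]), array([383, 178,  24,  16, 278], dtype=int32), array([0.4445, 0.2624, 0.092 ]))]
yellow [(array([195.7, 165.4]), array([183, 153,  26,  26, 529], dtype=int32), array([0.4913, 0.0465, 0.092 ]))]
green [(array([249.9, 165.9]), array([238, 154,  25,  25, 501], dtype=int32), array([0.4735, 0.1029, 0.092 ]))]
white [(array([219.6,  63.5]), array([ 193,   33,   48,   52, 1028], dtype=int32), array([0.3855, 0.0426, 0.092 ])), (array([303.7, 165.2]), array([ 291,  143,   28,   46, 1072], dtype=int32), array([0.4545, 0.1584, 0.092 ])), (array([ 41.4, 175.7]), array([  22,  157,   40,   39, 1199], dtype=int32), array([ 0.5554, -0.1121,  0.092 ])), (array([187.5, 262.2]), array([ 103,  219,  168,  102, 5326], dtype=int32), array([0.6079, 0.0677, 0.092 ])), (array([ 50.8, 275.5]), array([ 39, 266,  25,  19, 378], dtype=int32), array([ 0.6775, -0.0865,  0.092 ])), (array([326.5, 303.7]), array([311, 279,  27,  42, 639], dtype=int32), array([0.6097, 0.2487, 0.092 ])), (array([268. , 282.8]), array([231, 280,  76,   6, 400], dtype=int32), array([0.6044, 0.1689, 0.092 ]))]
blue [(array([264.7, 294.7]), array([ 209,  270,  121,   51, 4552], dtype=int32), array([0.6216, 0.1705, 0.092 ]))]
```

View pics/w1.png

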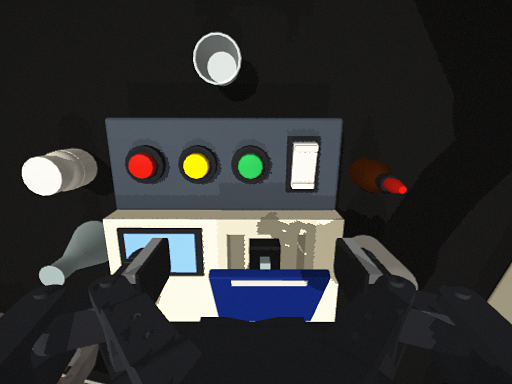

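The wrist picture shows red (141,165), yellow (196,165), green (250,166), rocker (304,165), and the lid's white strip at (268,283). These agree with the two-view points and the 60 mm pitch. Next I shut the lid with closed fingers.

```bash
cat >> h.py <<'E'
green,yellow,red=np.array([.4735,.1029]),np.array([.4913,.0465]),np.array([.5097,-.0098])
v=green-red;yaw=np.arctan2(-v[0],v[1]);ex=np.array([np.cos(yaw),np.sin(yaw)]);ey=np.array([-ex[1],ex[0]])
C=(green+yellow+red)/3+.068*ex+.03*ey
q=[-np.sin(yaw/2),np.cos(yaw/2),0,0]
def P(x,y,ztip): return [*(C+x*ex+y*ey),ztip+.173]
def press(x,y,z0,zmin,fmax,step=.001):
    """straight down from tip height z0 until the wrist feels fmax or zmin is reached"""
    r.move_straight(P(x,y,z0),feed=.1);f0=telemetry.state()["wrist_force"][2];log=[];z=z0
    while z>zmin:
        z-=step;r.move_straight(P(x,y,z),feed=.03)
        s=telemetry.state();f=s["wrist_force"][2]-f0;log.append((round(s["tool_pos"][2]-.173,4),round(f,1)))
        if f>fmax:break
    print(log,s["t"],s["wrist_force"].round(1) if hasattr(s["wrist_force"],"round") else s["wrist_force"])
E
python3 - <<'E'
from h import *
print(np.degrees(yaw),C, [np.round(ex@(x-C),4) for x in(green,yellow,red)],[np.round(ey@(x-C),4) for x in(green,yellow,red,np.array([.4545,.1584]))])
claw.grip(0.0)
r.goto(P(.030,.048,.215),q)
r.move_straight(P(.030,.048,.125),feed=.08);print(telemetry.state()["wrist_force"])
press(.030,.048,.122,.104,8,.002)
r.move_straight(P(.030,.048,.16),feed=.15)
r.goto(P(-.06,.03,.24),q)
T=pose();im=vision.camera("wrist");cv2.imwrite("pics/w2.png",im)
for k,z in(("green",.092),("red",.092),("yellow",.092),("white",.092)):
    print(k,[(x[1],x[2],onz("wrist",x[1],z,T).round(4)) for x in blobs(mask(im,k),(256,192),150,150)])
cv2.imwrite("pics/s2.png",np.hstack([vision.camera("side")[120:330,140:360]]))
print(telemetry.state()["t"])
E
```

```text
17.807368536192637 [0.54706759 0.09589164] [np.float64(-0.0679), np.float64(-0.0682), np.float64(-0.0679)] [np.float64(0.0292), np.float64(-0.03), np.float64(-0.0892), np.float64(0.0878)]
[ 0.24600238 -0.23713225  0.05086425]
[(np.float64(0.1199), np.float64(0.4)), (np.float64(0.1178), np.float64(0.5)), (np.float64(0.1159), np.float64(0.1)), (np.float64(0.1138), np.float64(0.4)), (np.float64(0.1119), np.float64(0.5)), (np.float64(0.1105), np.float64(7.0)), (np.float64(0.1101), np.float64(26.5))] 6.9917 [-6.7 -1.1 26.1]
green [(array([251.9, 176.4]), array([240, 164,  25,  26, 527], dtype=int32), array([0.4728, 0.1028, 0.092 ]))]
red [(array([142.1, 176.6]), array([128, 164,  29,  27, 594], dtype=int32), array([ 0.5092, -0.0096,  0.092 ])), (array([398.5, 196. ]), array([387, 187,  25,  18, 302], dtype=int32), array([0.4444, 0.2625, 0.092 ]))]
yellow [(array([197. , 176.5]), array([184, 164,  27,  26, 549], dtype=int32), array([0.491 , 0.0466, 0.092 ]))]
white [(array([220.6,  71.9]), array([ 194,   42,   48,   53, 1174], dtype=int32), array([0.3834, 0.0419, 0.092 ])), (array([306.3, 175.6]), array([ 293,  153,   29,   47, 1148], dtype=int32), array([0.4541, 0.1582, 0.092 ])), (array([160.6, 247.4]), array([ 103,  227,  140,   69, 2249], dtype=int32), array([0.5847, 0.0279, 0.092 ])), (array([331.8, 247.6]), array([294, 231,  56,  45, 962], dtype=int32), array([0.5243, 0.2164, 0.092 ])), (array([290.4, 248.9]), array([280, 245,  22,   9, 189], dtype=int32), array([0.5405, 0.1714, 0.092 ])), (array([159.8, 259.1]), array([ 125,  247,   71,   34, 1482], dtype=int32), array([0.5997, 0.0303, 0.092 ]))]
8.15
```

View pics/w2.png

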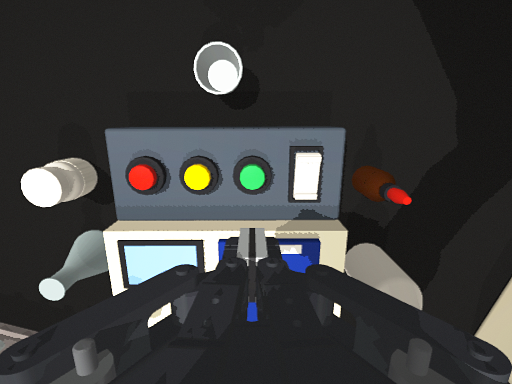

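View pics/s2.png

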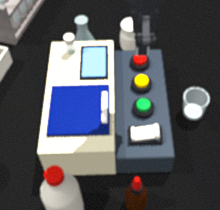

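The lid now lies flat (strip at (104,105) in the side crop), and the fingertip stopped at 110 mm, as it should. Rocker next, then the green key.

```bash
python3 - <<'E'
from h import *
r.goto(P(-.092,.089,.125),q)
press(-.092,.089,.097,.083,8)
r.move_straight(P(-.092,.089,.125),feed=.15)
r.move_straight(P(-.068,.0295,.125),feed=.15)
cv2.imwrite("pics/s3.png",cv2.resize(np.hstack([vision.camera("side")[200:290,230:350],vision.camera("scene")[120:210,200:320]]),None,fx=3,fy=3))
E
```

```text
[(np.float64(0.0966), np.float64(-0.0)), (np.float64(0.0951), np.float64(1.4)), (np.float64(0.0939), np.float64(2.2)), (np.float64(0.0929), np.float64(0.9)), (np.float64(0.0919), np.float64(0.4)), (np.float64(0.0909), np.float64(-0.5)), (np.float64(0.0899), np.float64(0.3)), (np.float64(0.0889), np.float64(1.3)), (np.float64(0.0879), np.float64(0.6)), (np.float64(0.0869), np.float64(1.6)), (np.float64(0.0861), np.float64(6.1)), (np.float64(0.0857), np.float64(17.3))] 12.175 [-4.  -2.4 17.4]
```

View pics/s3.png

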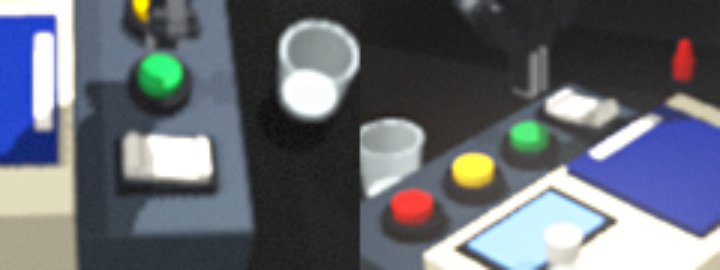

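The rocker is over: its raised end is now the back one, at (135,155) in the left crop, and the hard stop came at 85.7 mm. Now the green key.

```bash
python3 - <<'E'
from h import *
press(-.068,.0295,.095,.0835,11)
r.pause(.3)
r.move_straight(P(-.068,.0295,.13),feed=.15)
r.move_straight(P(-.068,.0295,.26),feed=.25)
r.pause(.2)
T=pose();im=vision.camera("wrist")
for k in("green","red","yellow","white"):
    print(k,[onz("wrist",x[1],.092,T).round(4) for x in blobs(mask(im,k),(256,192),150,150)])
cv2.imwrite("pics/s4.png",np.vstack([np.hstack([vision.camera("side")[120:360,140:360],vision.camera("scene")[100:340,150:400]])]))
s=telemetry.state();print(s["t"],s["wrist_force"])
E
```

```text
[(np.float64(0.0944), np.float64(-0.5)), (np.float64(0.0931), np.float64(-0.9)), (np.float64(0.092), np.float64(0.8)), (np.float64(0.091), np.float64(2.2)), (np.float64(0.09), np.float64(2.4)), (np.float64(0.089), np.float64(2.9)), (np.float64(0.088), np.float64(3.6)), (np.float64(0.087), np.float64(4.6)), (np.float64(0.0864), np.float64(11.7))] 15.9667 [ 1.4 -0.6 12.1]
green [array([0.4729, 0.1028, 0.092 ])]
red [array([ 0.5094, -0.0096,  0.092 ]), array([0.4445, 0.2625, 0.092 ])]
yellow [array([0.4913, 0.0465, 0.092 ])]
white [array([0.3815, 0.0415, 0.092 ]), array([0.4538, 0.158 , 0.092 ]), array([0.5288, 0.1917, 0.092 ]), array([0.5803, 0.0369, 0.092 ]), array([0.5403, 0.1723, 0.092 ]), array([0.6004, 0.0278, 0.092 ])]
17.725 [ 0.47957875 -0.11594626  0.30825585]
```

View pics/s4.png

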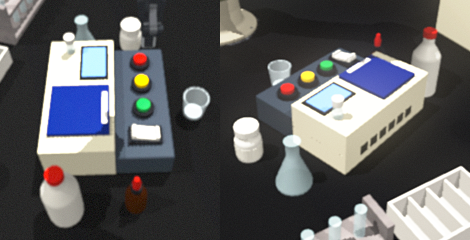

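The lid is shut (105,105), the rocker is over (146,132), the green key is back up (144,106) after meeting its hard stop, and every bottle is standing where it was. The arm is clear, so I'm handing the job in.

```bash
python3 -c "
from workcell import order;print(order.sign_off())"
```

```text
the job is handed in; nothing more can be done
None
```

The job is handed in at about 18 s of the 48 s allowed: lid shut, lamp rocker fully on, then the green key pressed to its stop and released; the red and yellow keys were not pressed and every bottle and glass is still standing.

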